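Clear the drip grate of a mobile beer bar, unlatch it and hold it up

TASK

Move both upside-down glasses from the hinged drip grate, which is bolted down for transport, into the grey tote: stand them in it upside down as they are, without dropping them or knocking them over, and leave the rinser, the goblet and the big mug where they stand. Then pull the knob of the grate's spring bolt sideways out of its keeper and swing the grate up on its rear hinge to about 45 degrees, so that the tray below can be wiped out. Finish while still holding the grate up at that angle: it falls shut when let go.

Things in the scene. Friction and masses are not known exactly. Their poses are not given: they have to be found in the camera images.
- tray_unit: stainless drip tray fixed on the counter, 294 mm deep (its x) by 396 mm wide (its y), rim 45 mm above the counter. Origin: centre of its underside, on the counter; z up, +x towards its hinge side (away from the robot), +y to the robot's left. A grate covers it; a spring bolt lies on the grate along y, at x = -97 mm, near the right front corner
- grate_middle (a point): middle of the top face of the perforated steel grate, 242 mm deep, 350 mm wide, 4 mm thick, 0.8 kg give or take a third. Shut, it is flush with the tray's rim, 45 mm above the counter. Its frame turns with the grate; z square to the grate
- grate (a joint): opening angle of the grate in rad: 0 = shut and flat, grows as its front (-x) edge swings up, end stop at 1.35; 0.79 is 45 degrees. It always falls shut by its own weight when let go. The shut bolt holds it down with about half a degree of play
- grate_hinge (a point): middle of the grate's hinge line, which runs along the tray unit's y; 124 mm to the rear of the tray unit's centre and 43 mm above the counter
- keeper (a point): top of the bolt's keeper, a small fixed bridge on the tray's right rim, 66 mm above the counter; 30 mm along x, 12 mm along y (y = -196 to -184 mm of the tray unit). The end of the shut bolt lies under it
- latch_knob (a point): point to grip on the bolt's black pull knob, on its axis, 18 mm below its top, 86 mm above the counter and at x = -97, y = -115 mm of the tray unit when shut. The knob: an upright cylinder 20 mm across, 36 mm tall; bolt, guide block and spring barrel beside its foot reach 62 mm above the counter. Rides with bolt and grate; z square to the grate, y the pulling direction
- latch (a joint): travel of the spring bolt in m: 0 = shut, under the keeper; grows as the knob is pulled along the tray unit's +y (towards the grate's middle); end stop 0.018; clear of the keeper from 0.014. The spring pulls it back with 3 N when shut, 9.5 N at the stop. Once the knob has risen some 20 mm the bolt is above the keeper
- glass_a: clear drinking glass standing upside down on the grate, 112 mm tall, 64 mm across at the mouth (below), 54 mm across over its upper 60 mm (the thick foot, on top), about 0.26 kg. Origin: centre of its lower end, on the glass's axis; z up. It stands on the half of the grate away from the knob
- glass_b: a second glass like glass_a, upside down on the grate, in the half nearer the knob; same sizes and origin. Axis to axis the two are at least 90 mm apart
- tote: open grey plastic tote, loose, 0.9 kg, 265 mm long (its x) by 162 mm wide (its y), 65 mm high, walls and floor 4 mm thick (rim lip 275 by 170 mm). Origin: centre of its underside on the counter. It stands to the left or to the right of the tray unit, the rinser on the other side
- rinser: bystander: white countertop glass rinser, a round base 176 mm across with a grey spout, 90 mm high, loose; origin centre of its underside
- goblet: bystander: stemmed goblet standing upright behind and beside the tray unit, 180 mm tall, 84 mm across, loose; origin centre of its foot
- mug: bystander: big eight-sided mug glass, upside down behind and beside the tray unit, 145 mm tall, 92 mm across, loose; origin centre of its lower end
Not all that is in view belongs to the job. What is shaped like the glass_b but blue or orange is not meant. What is shaped like the glass_a but green is not meant.

How it is judged:
By the outcome, as a careful person would: the job done as asked, in the order asked, and still so for the second after the job is handed in, while the arm keeps its last pose, push and grip.
It also fails if it takes over 64 s, if anything falls off the work surface, if the arm or the gripper's body presses on something with over 40 N, if the wrist force passes 120 N, or if a joint passes its speed limit or range.

ROBOT

A 6-joint arm with a two-finger parallel gripper is mounted at the origin on the work surface. World frame = base frame: x ahead of the robot, y to its left, z up, the work surface at z = 0. Lengths are in m, angles in rad, forces in N, time in s.
With the tool pointing down it reaches from about 0.275 to 0.85 m from the base axis. Payload 19 kg.
Tool frame: the origin (TCP) lies between the finger pads; the fingertips stand 22 mm ahead of it and the grasp point (between the pads) lies 3 mm ahead of it (env.nose_length is the distance from the TCP to the fingertips, in m); z points along the fingers, y is the direction in which the jaws open and shut (so a half turn about z gives the same grasp; the last joint's range is limited). The gripper opens to 85 mm and grips with 20 to 120 N. Pads are 22 mm wide; open, the fingers measure 114 mm over their backs; the gripper's body (76 mm by 85 mm) begins 54 mm behind the grasp point. The pads swing forward as they close: fully open they stand 13 mm farther back than shut.
Start: joints at [1.009, 0.15, 1.437, -0, 1.554, -0.134], TCP at [0.239, 0.523, 0.253] pointing down, gripper open.
Joint ranges: [-2.8, 2.8], [-0.68, 2.1], [0.12, 2.68], [-1.39, 4.53], [0.16, 2.79], [-2.81, 2.81]. Speed limits (rad/s): [1.89, 1.89, 2.22, 3.01, 3.01, 3.01].

INTERFACE

Orientations are given as a unit quaternion [w, x, y, z].
In Python, from workcell import sensors, snapshot, get_calibration, workorder, env gives the robot as it stands.
- The arm moves only by the tool apply_moves, never from a script. Its argument "commands" is a list of rows, each a list of 3 entries, a list of its own where there are three numbers: the shift along the tool's x, y, z in m, then the turn about the tool's z in rad, then the opening, from -1 (shut) to 1 (fully open), so that 0 is half open. In form: [[[x, y, z], turn, grip], ...]. A call has 1 to 12 rows; each row shifts and turns the commanded pose from where the row before left it, along the tool's axes as they then stand; what a row does not reach is not made up. A row lasts 1/10 s, in which the tool goes at most 50 mm and 8.59 degrees, less where a joint would pass 70% of its speed; a pose out of reach is approached as far as the arm can. A call with a gripper value outside its range is refused whole. The fingers move at their own pace and stop on an object; "squeeze" is the grip in N (left out, the last holds). Time passes only in rows, so rows that do not move let the fingers close. It gives the time, the measured TCP pose, the force and the opening at its end, in the units of the state.
- sensors.observe(): the state, without advancing time (a new reading comes with each control period).
- snapshot(name): name is "scene" or "top" or "wrist"; returns the picture (480x640x3 uint8, blue, green, red); there is no depth.
- get_calibration(name): a dict with "fx", "fy", "cx", "cy" (pixels), "k1" (the pictures are not rectified: a ray, as slopes to the right and down, at radius r is drawn at 1 + k1 r^2 times it, then the intrinsics apply), "R" (3x3) and "t" (3): a world point X has camera coordinates R X + t. Camera axes: x right, y down, z forward; pixel columns grow to the right and rows downward; lengths in m; the calibration is good to about 2 mm. A picture is of the moment at which its call begins: read the wrist's pose just before it. get_calibration takes no time and is no camera call; for the wrist camera it gives the pose at the moment of the call.
- workorder.close_job(): hands the job in, once; it reports no verdict.
The state is a dict: "clock": time; "joint_pos": joint angles; "qvel": joint speeds; "joint_efforts": joint torques, N m; "tcp_pos": TCP position; "orientation": TCP orientation; "force": force on the tool from outside, world axes, zero at the start; "torque": the same for the moment, N m; "finger_gap": finger opening in m.
Only numpy, scipy, OpenCV 4.12 (cv2) and the standard library are available. Lean on these libraries where they do the work, as an engineer would, in place of code of your own. Each camera call takes 0.05 s, during which the arm holds its last target.

## Working session

There is one attempt and no reset: what is moved stays moved. The work goes in short steps, Python scripts to look and compute and a tool call to move; the robot and the scene stay as the last step left them, time stands still between calls to the robot, and variables do not carry over. Pictures are saved under pics/ and viewed, and the job is handed in when it is done.

Besides the shell and the picture viewer there is one more tool, called in YAML: its name, and indented under it one key for each argument. apply_moves: Moves the arm, as the interface text tells. Its arguments: {"type":"object","properties":{"commands":{"type":"array","items":{"type":"array"}},"squeeze":{"type":"number"}},"required":["commands"]}

```bash
mkdir -p pics; ls; python3 - <<'E'
from workcell import sensors, snapshot, get_calibration, workorder, env
import cv2
s=sensors.observe()
for k,v in s.items(): print(k,v)
for n in ["scene","top","wrist"]:
    c=get_calibration(n); print(n,c)
    cv2.imwrite(f"pics/{n}0.png",snapshot(n))
print(env.nose_length)
E
```

```text
pics
clock 0.0
joint_pos [ 1.00899988e+00  1.50974041e-01  1.43799803e+00 -1.61840232e-05
  1.55377744e+00 -1.34023563e-01]
qvel [ 0.00037395 -0.00098572 -0.00037316 -0.00031973  0.00201095  0.00052009]
joint_efforts [ 2.99447174e-04 -7.13085222e+01 -5.70848966e+01 -2.69111206e-04
  9.47128079e-03 -6.18576405e-05]
tcp_pos [0.23846132 0.52299788 0.25269868]
orientation [-1.89600092e-04  2.12259203e-01  9.77213230e-01 -5.46532532e-04]
force [-0.18326489 -0.40406406  0.44204476]
torque [ 0.07820275 -0.03666735  0.00823455]
finger_gap 0.08526314255534463
scene {'fx': 505.55612439599145, 'fy': 505.55612439599145, 'cx': 313.6438748570431, 'cy': 237.9806689778994, 'k1': 0.044946030957086915, 'R': array([[ 0.71338193,  0.70063674,  0.01394184],
       [ 0.37845324, -0.36844092, -0.84913158],
       [-0.58979604,  0.61103146, -0.52799734]]), 't': array([-0.47832321, -0.16728109,  1.63213017])}
top {'fx': 495.1034386441254, 'fy': 495.1034386441254, 'cx': 324.77239121798203, 'cy': 232.07488535924662, 'k1': -0.1185067229067518, 'R': array([[ 2.37987285e-03, -9.99877498e-01, -1.54701680e-02],
       [-9.95778073e-01, -9.49958275e-04, -9.17884860e-02],
       [ 9.17625457e-02,  1.56232990e-02, -9.95658349e-01]]), 't': array([0.01361243, 0.64975887, 1.29135006])}
wrist {'fx': 357.27828542762614, 'fy': 357.27828542762614, 'cx': 316.2984612046781, 'cy': 241.96823841896682, 'k1': -0.014492038519060979, 'R': array([[ 0.41371115,  0.91040734, -0.00124856],
       [ 0.87263704, -0.39615573,  0.28559628],
       [ 0.25951432, -0.11924391, -0.95834921]]), 't': array([-0.57396988, -0.03911969,  0.37830178])}
0.022
```

View pics/scene0.png

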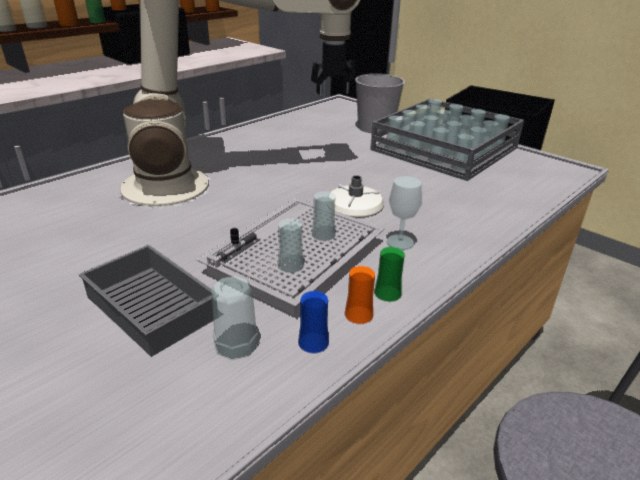

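View pics/top0.png

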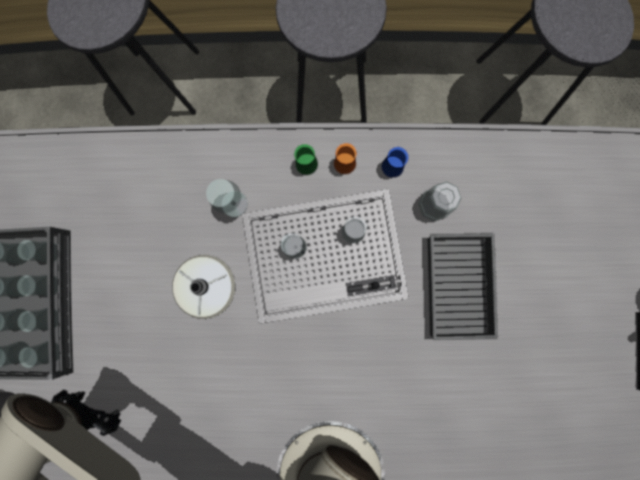

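View pics/wrist0.png

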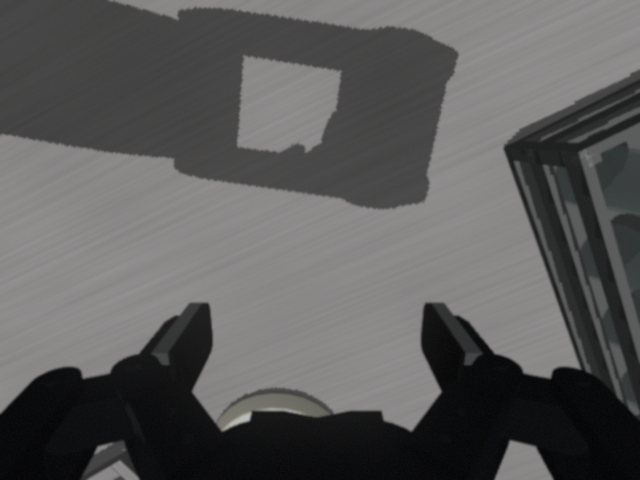

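Top view: the clear glasses are on the grate at (292,246) and (353,230). Other things that look like them: green at (305,158), orange at (345,157), blue at (396,161), the goblet at (225,195), the mug at (443,198), and the glasses in the rack at far left (0-60, 250-360). By the description, glass_a is (292,246), away from the knob, and glass_b is (353,230). The knob is at (374,286), the tote at (460,286) on the right, and the rinser at (203,288). I'll check a close crop of each.

```bash
cat > h.py <<'E'
import numpy as np, cv2
from workcell import sensors, snapshot, get_calibration
def ray(c,u,v):
    xd=(u-c['cx'])/c['fx']; yd=(v-c['cy'])/c['fy']
    x,y=xd,yd
    for _ in range(20):
        f=1+c['k1']*(x*x+y*y); x,y=xd/f,yd/f
    R=np.array(c['R']);t=np.array(c['t'])
    return -R.T@t, R.T@np.array([x,y,1.])
def onz(c,u,v,z):
    o,d=ray(c,u,v); return o+d*(z-o[2])/d[2]
def proj(c,X):
    p=np.array(c['R'])@np.array(X)+np.array(c['t']); x,y=p[0]/p[2],p[1]/p[2]
    f=1+c['k1']*(x*x+y*y); return c['cx']+c['fx']*x*f, c['cy']+c['fy']*y*f
def tri(c1,p1,c2,p2):
    o1,d1=ray(c1,*p1);o2,d2=ray(c2,*p2)
    d1/=np.linalg.norm(d1);d2/=np.linalg.norm(d2)
    s=np.linalg.lstsq(np.c_[d1,-d2],o2-o1,rcond=None)[0]
    a=o1+s[0]*d1;b=o2+s[1]*d2
    return (a+b)/2,np.linalg.norm(a-b)
E
python3 - <<'E'
import cv2
t=cv2.imread('pics/top0.png');s=cv2.imread('pics/scene0.png')
cv2.imwrite('pics/topc.png',cv2.resize(t[180:350,230:430],None,fx=4,fy=3.5,interpolation=cv2.INTER_CUBIC)[:600])
cv2.imwrite('pics/scenec.png',cv2.resize(s[175:315,195:395],None,fx=4,fy=4,interpolation=cv2.INTER_CUBIC))
cv2.imwrite('pics/totec.png',cv2.resize(t[220:350,410:510],None,fx=4,fy=4,interpolation=cv2.INTER_CUBIC))
E
```

```text
(no output)
```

View pics/topc.png

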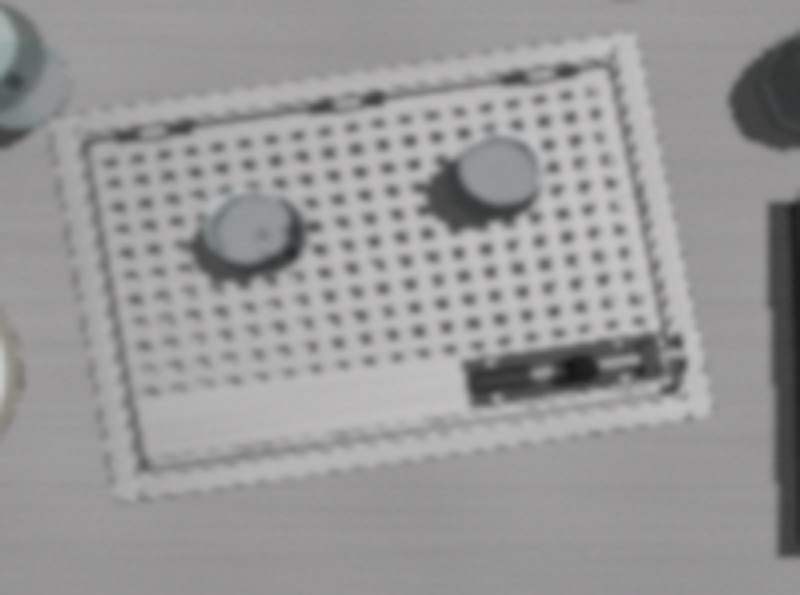

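View pics/scenec.png

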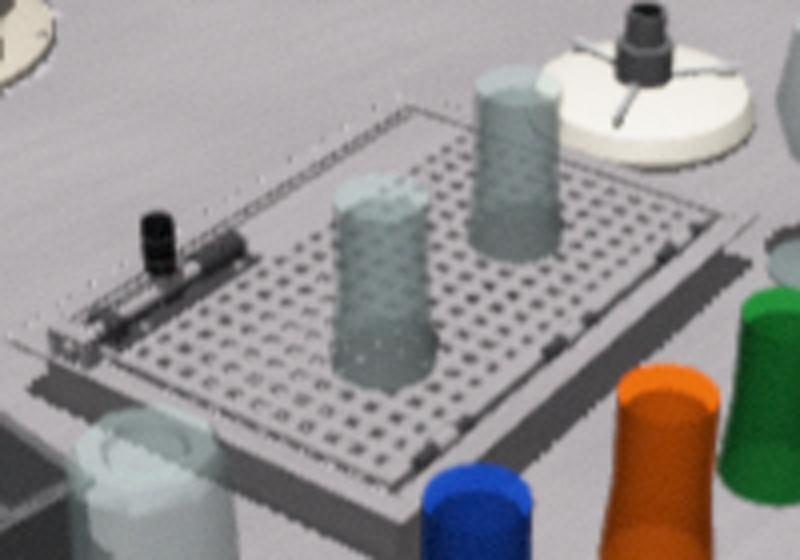

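View pics/totec.png

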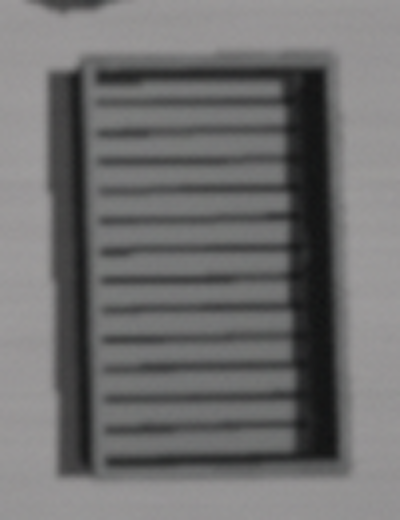

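```bash
cat > m1.py <<'E'
from h import *
T=get_calibration('top');S=get_calibration('scene')
f=lambda x,y:(230+(x+.5)/4-.5,180+(y+.5)/3.5-.5)
g=lambda x,y:(195+(x+.5)/4-.5,175+(y+.5)/4-.5)
q=lambda x,y:(410+(x+.5)/4-.5,220+(y+.5)/4-.5)
r4=lambda a:np.round(a,4)
C=[onz(T,*f(*p),0.045) for p in [(52,122),(635,38),(708,412),(118,500)]]
for p in C: print('rim',r4(p))
print('sizes',[round(np.linalg.norm(C[i]-C[(i+1)%4]),4) for i in range(4)],'ctr',r4(np.mean(C,0)))
ey=(C[0]+C[3]-C[1]-C[2]);print('yaw from y',np.degrees(np.arctan2(-ey[0],ey[1])))
ex=(C[0]+C[1]-C[2]-C[3]);print('yaw from x',np.degrees(np.arctan2(ex[1],ex[0])))
for n,a,b,z in [('a',(253,232),(518,85),.157),('b',(500,172),(382,190),.157),('knob',(578,368),(158,218),.104)]:
    print(n,r4(onz(T,*f(*a),z)),r4(onz(S,*g(*b),z)),*[r4(k) for k in tri(T,f(*a),S,g(*b))])
L=[onz(T,*q(*p),0.065) for p in [(82,58),(330,55),(346,472),(96,475)]]
for p in L: print('tote',r4(p))
print([round(np.linalg.norm(L[i]-L[(i+1)%4]),4) for i in range(4)],r4(np.mean(L,0)))
ex=(L[0]+L[1]-L[2]-L[3]);print('tote yaw',np.degrees(np.arctan2(ex[1],ex[0])))
E
python3 m1.py
```

```text
rim [0.6951 0.2334 0.045 ]
rim [ 0.7596 -0.1545  0.045 ]
rim [ 0.4772 -0.1999  0.045 ]
rim [0.4107 0.1856 0.045 ]
sizes [np.float64(0.3932), np.float64(0.286), np.float64(0.3913), np.float64(0.2885)] ctr [0.5857 0.0161 0.045 ]
yaw from y 9.613129923183505
yaw from x 9.32721918601548
a [0.6044 0.0895 0.157 ] [0.6115 0.0938 0.157 ] [0.6073 0.0925 0.1555] 0.008
b [ 0.6461 -0.0593  0.157 ] [ 0.6471 -0.0546  0.157 ] [ 0.6473 -0.0577  0.1582] 0.0042
knob [ 0.5109 -0.11    0.104 ] [ 0.5115 -0.111   0.104 ] [ 0.5107 -0.1102  0.1034] 0.0004
tote [ 0.6414 -0.2601  0.065 ]
tote [ 0.6435 -0.4244  0.065 ]
tote [ 0.3728 -0.4296  0.065 ]
tote [ 0.3727 -0.266   0.065 ]
[np.float64(0.1643), np.float64(0.2707), np.float64(0.1636), np.float64(0.2688)] [ 0.5076 -0.345   0.065 ]
tote yaw 1.1958039390915896
```

apply_moves:
  commands:
    - [[0, 0, -0.005], -0.1425, 1]
    - [[0, 0, -0.005], -0.1425, 1]
    - [[0, 0, -0.005], -0.1425, 1]
    - [[-0.02, -0.024, 0], 0, 1]
    - [[-0.03, -0.035, 0], 0, 1]
    - [[-0.03, -0.035, 0], 0, 1]
    - [[-0.03, -0.035, 0], 0, 1]
    - [[-0.03, -0.035, 0], 0, 1]
    - [[-0.03, -0.035, 0], 0, 1]
    - [[-0.03, -0.035, 0], 0, 1]
    - [[-0.03, -0.035, 0], 0, 1]
    - [[-0.03, -0.035, 0], 0, 1]
  squeeze: 40

```text
clock: 1.35
tcp_pos: [0.4993, 0.2174, 0.2682]
orientation: [-0.0, 0.0, 1.0, -0.0]
force: [-0.2, 1.2, -0.3]
finger_gap: 0.0854
```

apply_moves:
  commands:
    - [[-0.03, -0.035, 0], 0, 1]
    - [[-0.03, -0.035, 0], 0, 1]
    - [[-0.03, -0.035, 0], 0, 1]
    - [[-0.017, -0.021, 0], 0, 1]
    - [[0, 0, 0], 0, 1]
    - [[0, 0, 0], 0, 1]

```text
clock: 1.95
tcp_pos: [0.6055, 0.0927, 0.2677]
orientation: [-0.001, 0.001, 1.0, 0.0]
force: [0.3, 1.6, 0.7]
finger_gap: 0.0854
```

```bash
cat > w.py <<'E'
import sys
from h import *
import pickle
n=sys.argv[1]
s=sensors.observe(); c=get_calibration('wrist'); im=snapshot('wrist')
cv2.imwrite(f'pics/{n}.png',im); pickle.dump((s,c),open(f'pics/{n}.pkl','wb'))
print(s['clock'],np.round(s['tcp_pos'],4),np.round(s['force'],1),s['finger_gap'])
E
python3 w.py w1
```

```text
1.95 [0.6055 0.0927 0.2677] [0.3 1.6 0.7] 0.08540748380865426
```

View pics/w1.png

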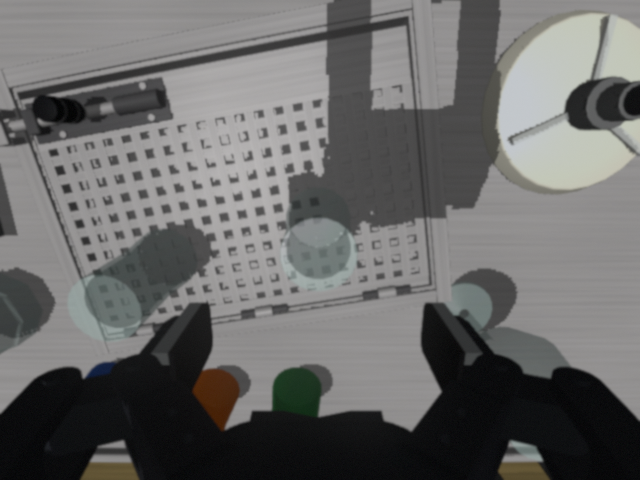

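```bash
python3 - <<'E'
import cv2,numpy as np,pickle
from h import *
im=cv2.imread('pics/w1.png')
s,c=pickle.load(open('pics/w1.pkl','rb'))
a=cv2.resize(im[180:330,240:400],None,fx=4,fy=4,interpolation=cv2.INTER_CUBIC)
cv2.imwrite('pics/w1a.png',a[:600])
b=cv2.resize(im[250:370,30:230],None,fx=4,fy=4,interpolation=cv2.INTER_CUBIC)
cv2.imwrite('pics/w1b.png',b)
for n,x,y in [('a',.606,.092),('b',.647,-.058)]:
    for z,r in[(.157,.027),(.045,.032)]:
        p=proj(c,(x,y,z));e=proj(c,(x,y+r,z));print(n,z,np.round(p,1),round(np.hypot(p[0]-e[0],p[1]-e[1]),1))
E
```

```text
a 0.157 [316.9 246.9] 39.9
a 0.045 [316.7 212.8] 32.7
b 0.157 [106.7 301.7] 37.5
b 0.045 [168.6 252.6] 31.5
```

View pics/w1a.png

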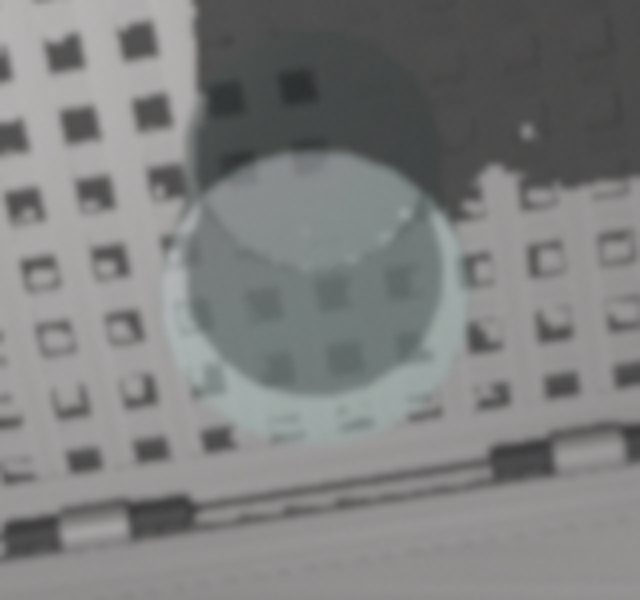

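View pics/w1b.png

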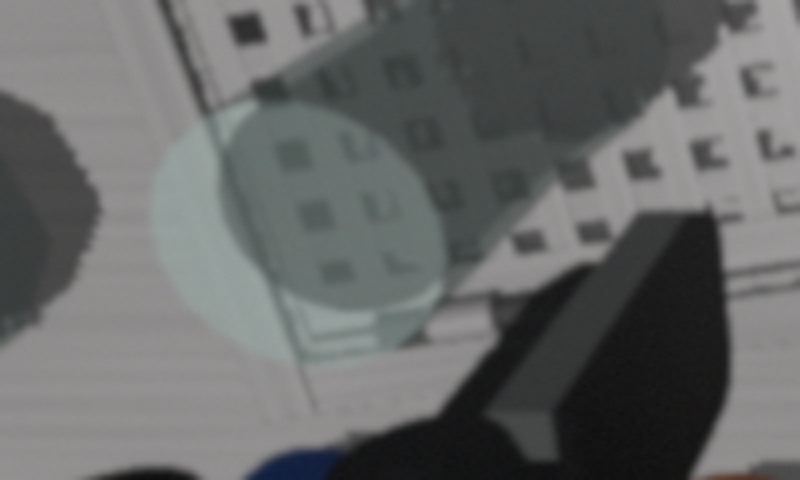

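apply_moves:
  commands:
    - [[-0.004, 0, 0.02], 0, 1]
    - [[0, 0, 0.03], 0, 1]
    - [[0, 0, 0.03], 0, 1]
    - [[0, 0, 0.03], 0, 1]
    - [[0, 0, 0.02], 0, 1]
    - [[0, 0, 0.008], 0, 1]
    - [[0, 0, 0], 0, 1]
    - [[0, 0, 0], 0, 1]

```text
clock: 2.8
tcp_pos: [0.6097, 0.0935, 0.1316]
orientation: [0.001, -0.0, 1.0, 0.0]
force: [0.6, 0.2, -0.1]
finger_gap: 0.0852
```

```bash
python3 w.py w2; python3 -c "
import cv2
from workcell import snapshot
cv2.imwrite('pics/s2.png',snapshot('scene'))
cv2.imwrite('pics/s2c.png',cv2.resize(cv2.imread('pics/s2.png')[150:300,230:430],None,fx=4,fy=4))"
```

```text
2.8 [0.6097 0.0935 0.1316] [ 0.6  0.2 -0.1] 0.08520604741491983
```

View pics/w2.png

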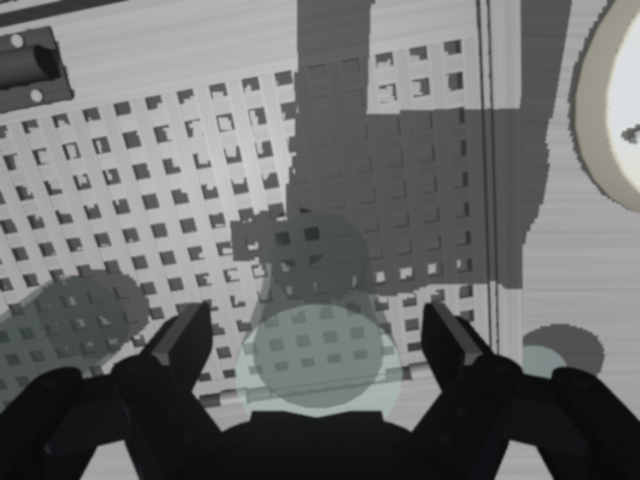

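View pics/s2c.png

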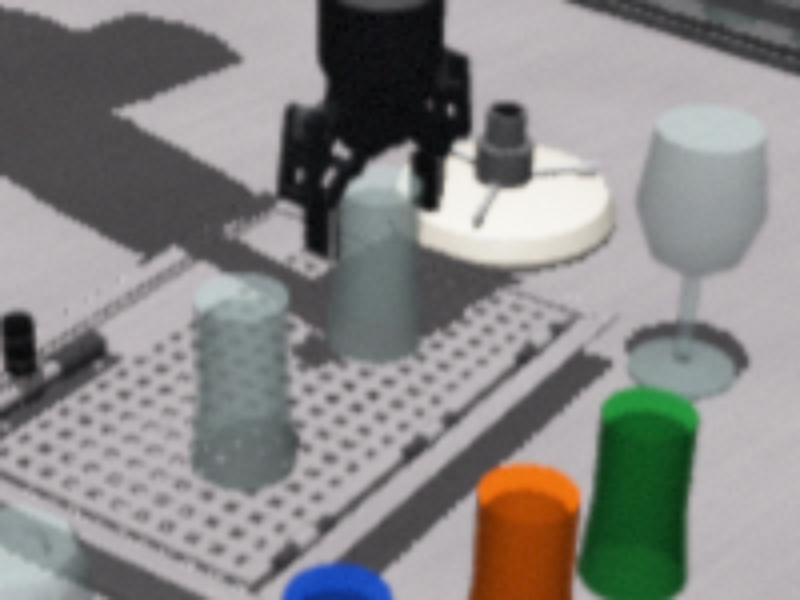

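```bash
python3 - <<'E'
import pickle
from h import *
s,c=pickle.load(open('pics/w2.pkl','rb'))
print(onz(c,319,303,.157), onz(c,236,365,.157),onz(c,402,365,.157))
print(proj(c,(.6097-.027,.0935,.157)))
E
```

```text
[0.58484489 0.09315563 0.157     ] [0.60604473 0.06754415 0.157     ] [0.60596809 0.1189317  0.157     ]
(np.float64(320.2147428851959), np.float64(296.28870530501666))
```

apply_moves:
  commands:
    - [[-0.002, 0, 0.0015], 0, 1]
    - [[0, 0, 0], 0, -1]
    - [[0, 0, 0], 0, -1]
    - [[0, 0, 0], 0, -1]
    - [[0, 0, 0], 0, -1]
    - [[0, 0, 0], 0, -1]
    - [[0, 0, 0], 0, -1]
    - [[0, 0, 0], 0, -1]
    - [[0, 0, 0], 0, -1]
  squeeze: 40

```text
clock: 3.8
tcp_pos: [0.6115, 0.093, 0.1291]
orientation: [0.0, 0.0, 1.0, -0.0]
force: [-0.4, 1.1, 5.0]
finger_gap: 0.0532
```

apply_moves:
  commands:
    - [[0, 0, -0.01], 0, -1]
    - [[0, 0, -0.025], 0, -1]
    - [[0, 0, -0.035], 0, -1]
    - [[0, 0, -0.035], 0, -1]
    - [[0, 0, -0.025], 0, -1]
    - [[0, 0, -0.01], 0, -1]
    - [[0, 0, 0], 0, -1]
    - [[0, 0, 0], 0, -1]

```text
clock: 4.6
tcp_pos: [0.6111, 0.093, 0.2672]
orientation: [-0.001, 0.0, 1.0, -0.0]
force: [0.8, -0.1, -3.0]
finger_gap: 0.0531
```

```bash
python3 w.py w3; python3 -c "
import cv2
from workcell import snapshot
cv2.imwrite('pics/s3.png',snapshot('scene'))"
```

```text
4.6 [0.6111 0.093  0.2672] [ 0.8 -0.1 -3. ] 0.05306776656683008
```

View pics/s3.png

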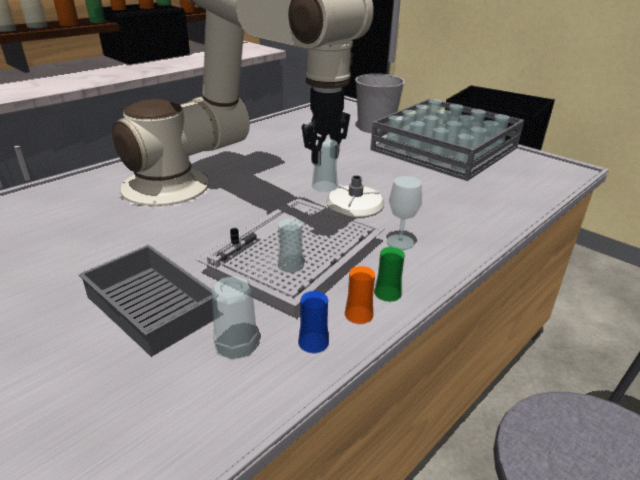

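apply_moves:
  commands:
    - [[0.01, -0.015, 0], 0, -1]
    - [[0.02, -0.03, 0], 0, -1]
    - [[0.014, -0.04, 0], 0, -1]
    - [[0, -0.04, 0], 0, -1]
    - [[0, -0.04, 0], 0, -1]
    - [[0, -0.04, 0], 0, -1]
    - [[0, -0.04, 0], 0, -1]
    - [[0, -0.04, 0], 0, -1]
    - [[0, -0.04, 0], 0, -1]
    - [[0, -0.04, 0], 0, -1]
    - [[0, -0.04, 0], 0, -1]
    - [[0, -0.02, 0], 0, -1]

```text
clock: 5.9
tcp_pos: [0.5666, -0.3348, 0.267]
orientation: [-0.001, 0.001, 1.0, 0.0]
force: [-1.1, -0.6, -3.6]
finger_gap: 0.0532
```

apply_moves:
  commands:
    - [[0, -0.013, 0], 0, -1]
    - [[0, 0, 0], 0, -1]
    - [[0, 0, 0], 0, -1]

```text
clock: 6.2
tcp_pos: [0.5675, -0.344, 0.2685]
orientation: [-0.0, -0.0, 1.0, 0.0]
force: [-0.7, 0.1, -1.8]
finger_gap: 0.0531
```

```bash
python3 w.py w4; python3 -c "
import cv2
from workcell import snapshot
cv2.imwrite('pics/t4.png',snapshot('top'))"
```

```text
6.2 [ 0.5675 -0.344   0.2685] [-0.7  0.1 -1.8] 0.05311564914682963
```

View pics/w4.png

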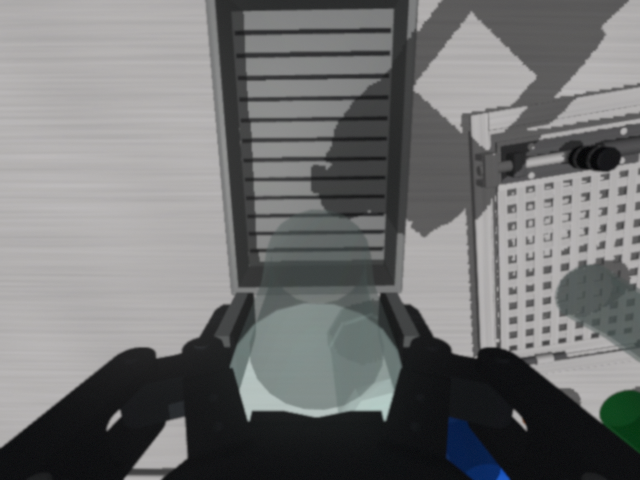

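View pics/t4.png

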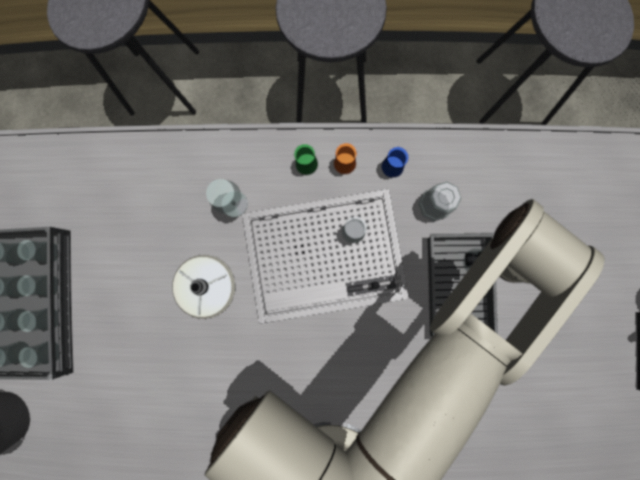

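```bash
python3 - <<'E'
import pickle
from h import *
s,c=pickle.load(open('pics/w4.pkl','rb'))
for p in [(233,290),(403,290),(208,0),(417,0)]: print(p,np.round(onz(c,*p,.065),4))
c=get_calibration('top')
E
```

```text
(233, 290) [ 0.6417 -0.427   0.065 ]
(403, 290) [ 0.6415 -0.2593  0.065 ]
(208, 0) [ 0.3924 -0.431   0.065 ]
(417, 0) [ 0.3921 -0.2654  0.065 ]
```

apply_moves:
  commands:
    - [[0, 0, 0.015], 0, -1]
    - [[0, 0, 0.03], 0, -1]
    - [[0, 0, 0.035], 0, -1]
    - [[0, 0, 0.035], 0, -1]
    - [[0, 0, 0.03], 0, -1]
    - [[0, 0, 0.018], 0, -1]
    - [[0, 0, 0.008], 0, -1]
    - [[0, 0, 0.003], 0, -1]
    - [[0, 0, 0], 0, -1]
    - [[0, 0, 0], 0, -1]

```text
clock: 7.3
tcp_pos: [0.5677, -0.3451, 0.096]
orientation: [0.001, 0.0, 1.0, -0.001]
force: [-0.1, 0.3, -3.0]
finger_gap: 0.0532
```

apply_moves:
  commands:
    - [[0, 0, 0.003], 0, -1]
    - [[0, 0, 0.002], 0, -1]
    - [[0, 0, 0.001], 0, -1]
    - [[0, 0, 0], 0, -1]

```text
clock: 7.7
tcp_pos: [0.5672, -0.3449, 0.0887]
orientation: [-0.0, 0.0, 1.0, 0.0]
force: [0.2, 0.5, -3.5]
finger_gap: 0.053
```

apply_moves:
  commands:
    - [[0, 0, 0.001], 0, -1]
    - [[0, 0, 0], 0, -1]

```text
clock: 7.9
tcp_pos: [0.5674, -0.345, 0.0881]
orientation: [0.0, 0.0, 1.0, -0.0]
force: [-1.0, 1.2, 1.4]
finger_gap: 0.0535
```

apply_moves:
  commands:
    - [[0, 0, 0.0007], 0, -1]
    - [[0, 0, 0], 0, -1]
    - [[0, 0, 0], 0, -1]

```text
clock: 8.2
tcp_pos: [0.5676, -0.345, 0.088]
orientation: [0.0, 0.0, 1.0, -0.0]
force: [-1.6, 3.5, 9.1]
finger_gap: 0.0534
```

apply_moves:
  commands:
    - [[0, 0, 0], 0, 0.4]
    - [[0, 0, 0], 0, 0.6]
    - [[0, 0, 0], 0, 0.8]
    - [[0, 0, 0], 0, 1]
    - [[0, 0, 0], 0, 1]
    - [[0, 0, 0], 0, 1]
    - [[0, 0, 0], 0, 1]
    - [[0, 0, 0], 0, 1]

```text
clock: 9.0
tcp_pos: [0.5673, -0.345, 0.0871]
orientation: [-0.0, 0.0, 1.0, -0.0]
force: [0.3, 0.4, -0.2]
finger_gap: 0.0853
```

apply_moves:
  commands:
    - [[0, 0, -0.02], 0, 1]
    - [[0, 0, -0.04], 0, 1]
    - [[0, 0, -0.04], 0, 1]
    - [[0, 0, -0.04], 0, 1]
    - [[0, 0, -0.03], 0, 1]
    - [[0, 0, -0.01], 0, 1]

```text
clock: 9.6
tcp_pos: [0.5678, -0.3453, 0.2711]
orientation: [0.002, 0.0, 1.0, -0.002]
force: [0.3, -0.0, 1.3]
finger_gap: 0.0855
```

```bash
python3 w.py w5; python3 -c "
import cv2
from workcell import snapshot
cv2.imwrite('pics/s5.png',snapshot('scene'))"
```

```text
9.6 [ 0.5678 -0.3453  0.2711] [ 0.3 -0.   1.3] 0.085529145038207
```

View pics/s5.png

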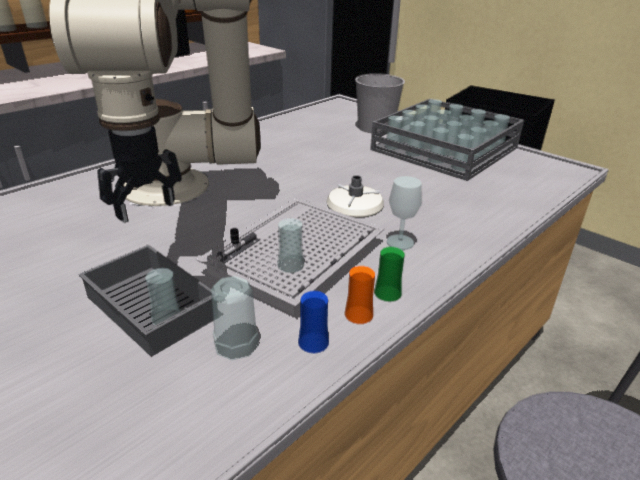

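View pics/w5.png

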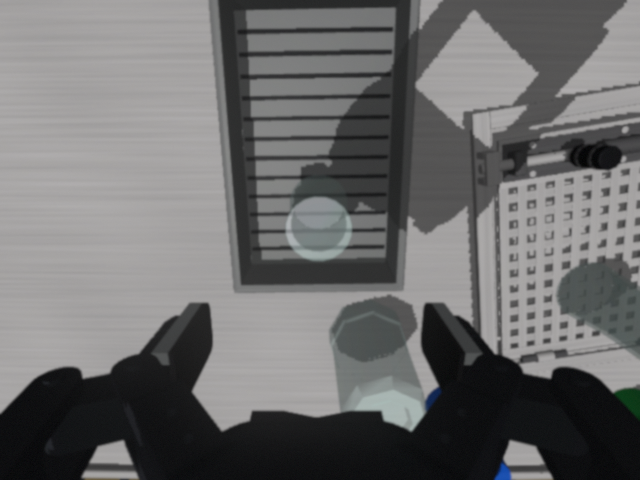

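The scene shows glass_a upright in the tote at (160,295). The wrist picture shows it at (319,228), inside the walls. Next is glass_b.

apply_moves:
  commands:
    - [[0, 0.02, 0], 0, 1]
    - [[-0.01, 0.04, 0], 0, 1]
    - [[-0.012, 0.04, 0], 0, 1]
    - [[-0.012, 0.04, 0], 0, 1]
    - [[-0.012, 0.04, 0], 0, 1]
    - [[-0.012, 0.04, 0], 0, 1]
    - [[-0.012, 0.037, 0], 0, 1]
    - [[-0.012, 0.03, 0], 0, 1]
    - [[0, 0, 0], 0, 1]
    - [[0, 0, 0], 0, 1]

```text
clock: 10.7
tcp_pos: [0.6489, -0.0567, 0.2654]
orientation: [-0.001, -0.001, 1.0, 0.0]
force: [0.1, -0.6, 0.6]
finger_gap: 0.085
```

apply_moves:
  commands:
    - [[0, 0, 0.03], 0, 1]
    - [[0, 0, 0.03], 0, 1]
    - [[0, 0, 0.008], 0, 1]
    - [[0, 0, 0], 0, 1]
    - [[0, 0, 0], 0, 1]

```text
clock: 11.2
tcp_pos: [0.6496, -0.0584, 0.2003]
orientation: [0.001, 0.0, 1.0, -0.0]
force: [-0.3, -0.4, 0.7]
finger_gap: 0.0855
```

```bash
python3 w.py w6
```

```text
11.2 [ 0.6496 -0.0584  0.2003] [-0.3 -0.4  0.7] 0.08549392971844016
```

View pics/w6.png

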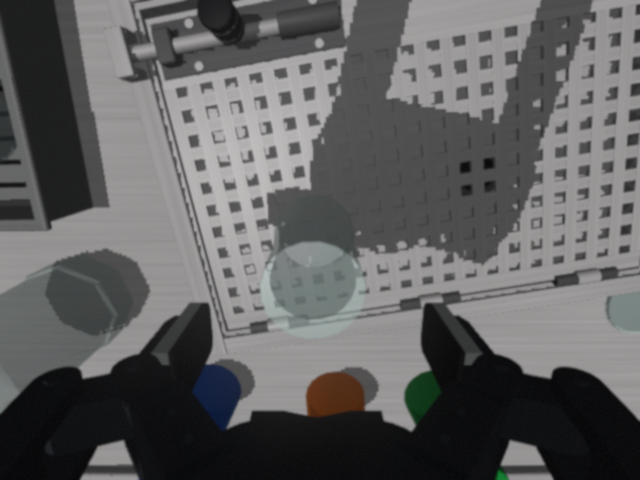

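```bash
python3 - <<'E'
import pickle
from h import *
s,c=pickle.load(open('pics/w6.pkl','rb'))
for p in [(313.5,289),(313.5,240),(313.5,338),(261,289),(366,289)]: print(p,np.round(onz(c,*p,.157),4))
E
```

```text
(313.5, 289) [ 0.6512 -0.0609  0.157 ]
(313.5, 240) [ 0.6257 -0.0609  0.157 ]
(313.5, 338) [ 0.6789 -0.061   0.157 ]
(261, 289) [ 0.6512 -0.0871  0.157 ]
(366, 289) [ 0.6511 -0.0348  0.157 ]
```

apply_moves:
  commands:
    - [[-0.0025, -0.0025, 0.01], 0, 1]
    - [[0, 0, 0.025], 0, 1]
    - [[0, 0, 0.025], 0, 1]
    - [[0, 0, 0.011], 0, 1]
    - [[0, 0, 0], 0, 1]
    - [[0, 0, 0], 0, -1]
    - [[0, 0, 0], 0, -1]
    - [[0, 0, 0], 0, -1]
    - [[0, 0, 0], 0, -1]
    - [[0, 0, 0], 0, -1]
    - [[0, 0, 0], 0, -1]
    - [[0, 0, 0], 0, -1]

```text
clock: 12.45
tcp_pos: [0.6524, -0.0605, 0.1297]
orientation: [0.001, 0.0, 1.0, -0.0]
force: [-0.7, -0.4, 6.4]
finger_gap: 0.0536
```

apply_moves:
  commands:
    - [[0, 0, 0], 0, -1]
    - [[0, 0, -0.01], 0, -1]
    - [[0, 0, -0.025], 0, -1]
    - [[0, 0, -0.035], 0, -1]
    - [[0, 0, -0.035], 0, -1]
    - [[0, 0, -0.025], 0, -1]
    - [[0, 0, -0.01], 0, -1]
    - [[0, 0, 0], 0, -1]
    - [[0, 0, 0], 0, -1]

```text
clock: 13.35
tcp_pos: [0.6516, -0.0604, 0.2667]
orientation: [-0.001, 0.0, 1.0, 0.0]
force: [-0.4, 0.4, -4.1]
finger_gap: 0.0532
```

```bash
python3 w.py w7
```

```text
13.35 [ 0.6516 -0.0604  0.2667] [-0.4  0.4 -4.1] 0.05316137944137138
```

View pics/w7.png

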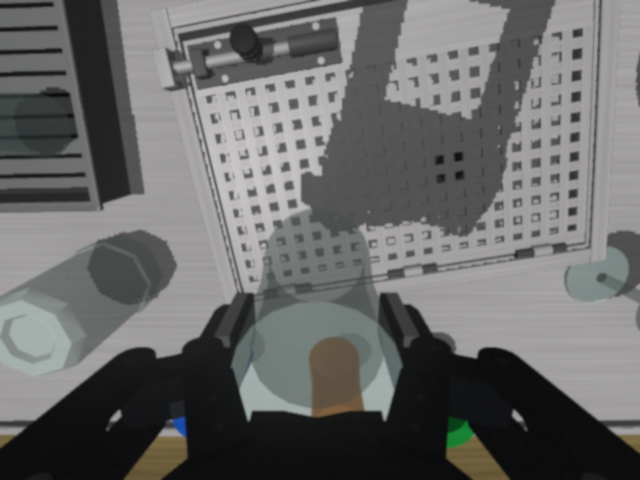

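apply_moves:
  commands:
    - [[0.012, -0.012, 0], 0, -1]
    - [[0.024, -0.024, 0], 0, -1]
    - [[0.024, -0.034, 0], 0, -1]
    - [[0.024, -0.034, 0], 0, -1]
    - [[0.024, -0.034, 0], 0, -1]
    - [[0.024, -0.034, 0], 0, -1]
    - [[0.024, -0.034, 0], 0, -1]
    - [[0.024, -0.034, 0], 0, -1]
    - [[0.0165, -0.028, 0], 0, -1]
    - [[0.008, -0.016, 0], 0, -1]
    - [[0, 0, 0], 0, -1]
    - [[0, 0, 0], 0, -1]

```text
clock: 14.6
tcp_pos: [0.4467, -0.3444, 0.2674]
orientation: [-0.0, 0.001, 1.0, 0.0]
force: [-0.3, -0.5, -2.4]
finger_gap: 0.053
```

apply_moves:
  commands:
    - [[0, 0, 0.015], 0, -1]
    - [[0, 0, 0.03], 0, -1]
    - [[0, 0, 0.035], 0, -1]
    - [[0, 0, 0.035], 0, -1]
    - [[0, 0, 0.03], 0, -1]
    - [[0, 0, 0.018], 0, -1]
    - [[0, 0, 0.007], 0, -1]
    - [[0, 0, 0.002], 0, -1]
    - [[0, 0, 0], 0, -1]
    - [[0, 0, 0], 0, -1]

```text
clock: 15.6
tcp_pos: [0.4477, -0.3446, 0.0971]
orientation: [0.001, 0.0, 1.0, -0.001]
force: [-0.4, 0.2, -3.0]
finger_gap: 0.0532
```

apply_moves:
  commands:
    - [[0, 0, 0.004], 0, -1]
    - [[0, 0, 0.002], 0, -1]
    - [[0, 0, 0.001], 0, -1]
    - [[0, 0, 0], 0, -1]

```text
clock: 16.0
tcp_pos: [0.4472, -0.3444, 0.089]
orientation: [-0.0, 0.0, 1.0, 0.0]
force: [-0.0, 0.3, -2.5]
finger_gap: 0.0535
```

apply_moves:
  commands:
    - [[0, 0, 0.001], 0, -1]
    - [[0, 0, 0], 0, -1]
    - [[0, 0, 0], 0, -1]

```text
clock: 16.3
tcp_pos: [0.4474, -0.3445, 0.0887]
orientation: [0.0, 0.0, 1.0, -0.0]
force: [-3.4, 2.1, 4.5]
finger_gap: 0.0528
```

apply_moves:
  commands:
    - [[0, 0, 0.0005], 0, -1]
    - [[0, 0, 0], 0, -1]

```text
clock: 16.5
tcp_pos: [0.4474, -0.3445, 0.0887]
orientation: [0.0, 0.0, 1.0, -0.0]
force: [-4.7, 4.4, 10.9]
finger_gap: 0.0529
```

apply_moves:
  commands:
    - [[0, 0, 0], 0, 0.4]
    - [[0, 0, 0], 0, 0.6]
    - [[0, 0, 0], 0, 0.8]
    - [[0, 0, 0], 0, 1]
    - [[0, 0, 0], 0, 1]
    - [[0, 0, 0], 0, 1]
    - [[0, 0, 0], 0, 1]
    - [[0, 0, 0], 0, 1]

```text
clock: 17.3
tcp_pos: [0.4473, -0.3444, 0.0876]
orientation: [-0.0, 0.0, 1.0, -0.0]
force: [0.0, -0.0, -0.7]
finger_gap: 0.0853
```

apply_moves:
  commands:
    - [[0, 0, -0.02], 0, 1]
    - [[0, 0, -0.04], 0, 1]
    - [[0, 0, -0.04], 0, 1]
    - [[0, 0, -0.04], 0, 1]
    - [[0, 0, -0.03], 0, 1]
    - [[0, 0, -0.01], 0, 1]

```text
clock: 17.9
tcp_pos: [0.4477, -0.3449, 0.2712]
orientation: [0.002, 0.0, 1.0, -0.002]
force: [1.0, 0.2, 0.3]
finger_gap: 0.0852
```

```bash
python3 w.py w8; python3 -c "
import cv2
from workcell import snapshot
cv2.imwrite('pics/s8.png',snapshot('scene'))"
```

```text
17.9 [ 0.4477 -0.3449  0.2712] [1.  0.2 0.3] 0.08518014368042497
```

View pics/s8.png

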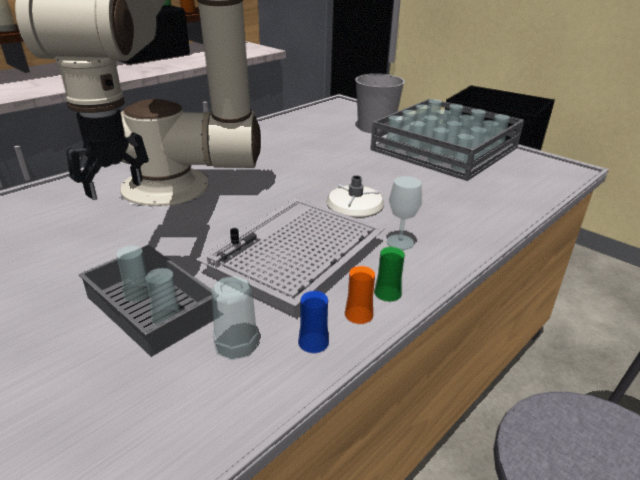

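View pics/w8.png

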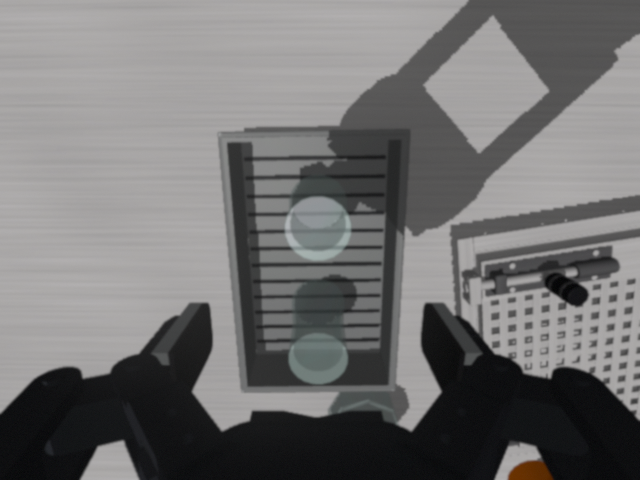

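Both glasses stand upright in the tote (scene (131,270) and (161,295)). Next I go over the knob, turning the jaws to the tray's y.

apply_moves:
  commands:
    - [[-0.005, 0.02, 0], 0, 1]
    - [[-0.01, 0.04, 0], 0, 1]
    - [[-0.012, 0.04, 0], 0, 1]
    - [[-0.012, 0.04, 0], 0, 1]
    - [[-0.012, 0.04, 0], 0, 1]
    - [[-0.0115, 0.034, 0], 0, 1]
    - [[0, 0.02, 0.02], 0, 1]
    - [[0, 0, 0.03], -0.083, 1]
    - [[0, 0, 0.02], -0.083, 1]
    - [[0, 0, 0], 0, 1]
    - [[0, 0, 0], 0, 1]

```text
clock: 19.1
tcp_pos: [0.5096, -0.1104, 0.1972]
orientation: [-0.001, -0.081, 0.997, 0.0]
force: [-0.2, 0.5, 0.6]
finger_gap: 0.0857
```

```bash
python3 w.py w9
```

```text
19.1 [ 0.5096 -0.1104  0.1972] [-0.2  0.5  0.6] 0.085667274045488
```

View pics/w9.png

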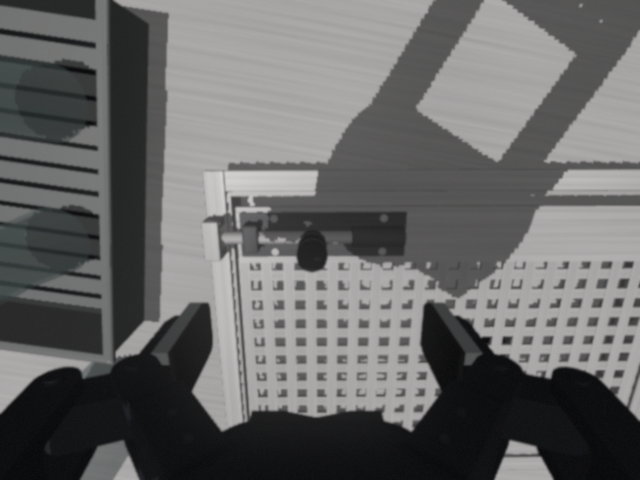

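```bash
python3 - <<'E'
import cv2,pickle
from h import *
im=cv2.imread('pics/w9.png')
cv2.imwrite('pics/w9c.png',cv2.resize(im[200:290,190:420],None,fx=3.4,fy=3.4,interpolation=cv2.INTER_CUBIC))
s,c=pickle.load(open('pics/w9.pkl','rb'))
y=np.radians(9.4);ex=np.array([np.cos(y),np.sin(y),0]);ey=np.array([-np.sin(y),np.cos(y),0])
for p in [(312,257)]: print(onz(c,*p,.104))
g=cv2.cvtColor(im,cv2.COLOR_BGR2GRAY);m=(g<35).astype('uint8');m[:200]=0;m[290:]=0;m[:,:260]=0;m[:,370:]=0
n,l,st,ce=cv2.connectedComponentsWithStats(m);print(st,ce)
E
```

```text
[ 0.51174561 -0.11401538  0.104     ]
[[     0      0    640    480 306907]
 [   304    234     20      8     62]
 [   301    240     25     18    224]
 [   300    250      1      1      1]
 [   301    252      1      1      1]
 [   322    259      2      2      3]
 [   321    263      1      1      1]
 [   316    265      1      1      1]] [[319.50496079 239.49378802]
 [313.61290323 236.69354839]
 [314.46875    248.20089286]
 [300.         250.        ]
 [301.         252.        ]
 [322.66666667 259.33333333]
 [321.         263.        ]
 [316.         265.        ]]
```

View pics/w9c.png

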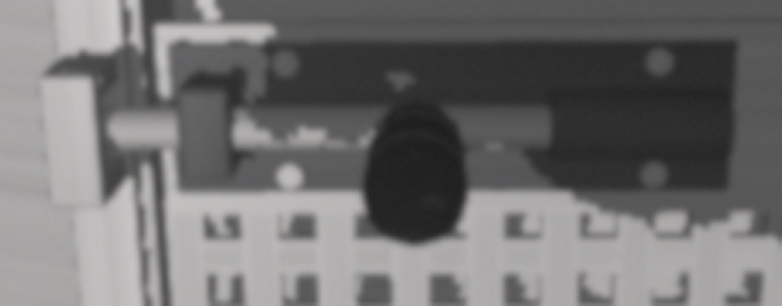

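apply_moves:
  commands:
    - [[-0.001, -0.003, 0.015], 0, 1]
    - [[0, 0, 0.03], 0, 1]
    - [[0, 0, 0.03], 0, 1]
    - [[0, 0, 0.02], 0, 1]
    - [[0, 0, 0.009], 0, 1]
    - [[0, 0, 0], 0, 1]
    - [[0, 0, 0], 0, 1]

```text
clock: 19.85
tcp_pos: [0.512, -0.1136, 0.095]
orientation: [0.001, -0.082, 0.997, -0.0]
force: [-0.0, -0.7, 0.3]
finger_gap: 0.0853
```

```bash
python3 w.py w10;  python3 -c "
import cv2
from workcell import snapshot
a=snapshot('scene');cv2.imwrite('pics/s10.png',cv2.resize(a[160:310,150:350],None,fx=4,fy=4,interpolation=cv2.INTER_CUBIC))"
```

```text
19.85 [ 0.512  -0.1136  0.095 ] [-0.  -0.7  0.3] 0.08533295622267849
```

View pics/w10.png

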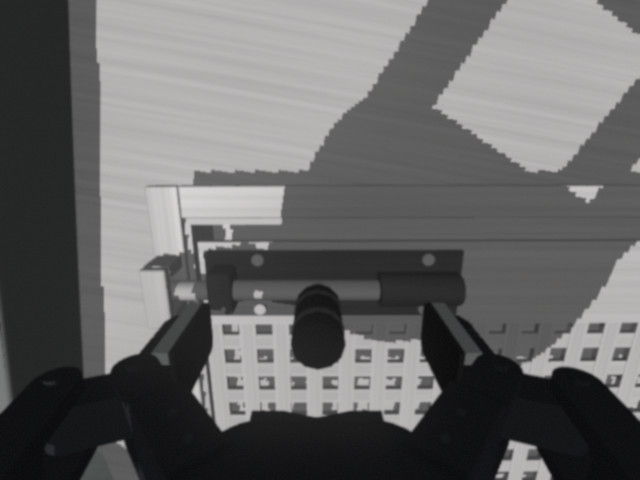

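View pics/s10.png

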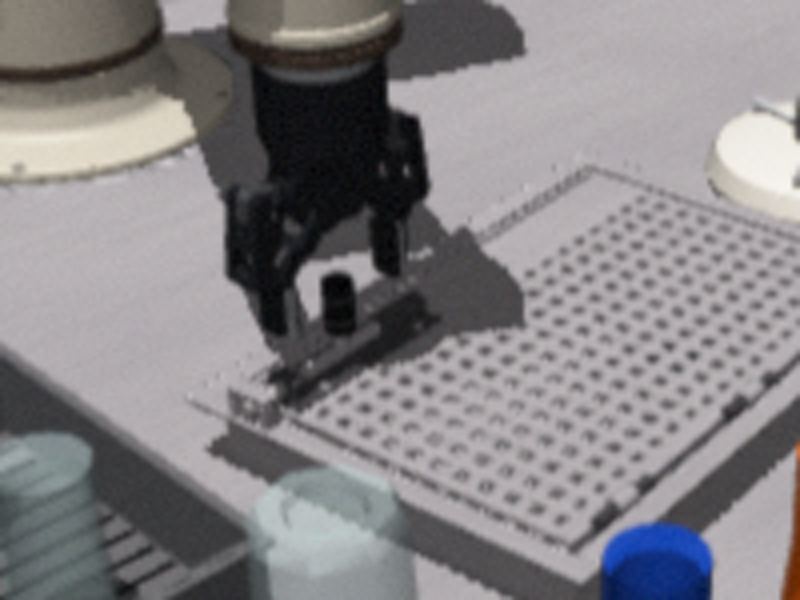

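```bash
python3 - <<'E'
import pickle
from h import *
s,c=pickle.load(open('pics/w10.pkl','rb'))
print(onz(c,319,341,.104),onz(c,293,341,.104),onz(c,345,341,.104),proj(c,(.512,-.1136,.104)))
r=np.array([-.221,.047])
P=[]
for k in range(25):
    t=np.radians(45*k/24); x=-.221*np.cos(t)+.047*np.sin(t); z=.221*np.sin(t)+.047*np.cos(t); P.append((x,z))
P=np.array(P); d=np.diff(P,axis=0)
print(np.round(d*1000,1).tolist(), P[-1]-P[0])
E
```

```text
[ 0.5099156  -0.11418702  0.104     ] [ 0.51144794 -0.12327375  0.104     ] [ 0.50838948 -0.10510003  0.104     ] (np.float64(319.6433552500423), np.float64(346.29700413396597))
[[1.7, 7.2], [1.9, 7.1], [2.1, 7.1], [2.4, 7.0], [2.6, 6.9], [2.8, 6.8], [3.0, 6.7], [3.2, 6.6], [3.5, 6.5], [3.7, 6.4], [3.9, 6.3], [4.1, 6.2], [4.3, 6.0], [4.5, 5.9], [4.7, 5.7], [4.9, 5.6], [5.0, 5.4], [5.2, 5.2], [5.4, 5.1], [5.5, 4.9], [5.7, 4.7], [5.9, 4.5], [6.0, 4.3], [6.1, 4.1]] [0.09796342 0.14250462]
```

apply_moves:
  commands:
    - [[0.002, 0, 0.001], 0, 1]
    - [[0, 0, 0], 0, -1]
    - [[0, 0, 0], 0, -1]
    - [[0, 0, 0], 0, -1]
    - [[0, 0, 0], 0, -1]
    - [[0, 0, 0], 0, -1]
    - [[0, 0, 0], 0, -1]
    - [[0, 0, 0], 0, -1]
    - [[0, 0, 0], 0, -1]
    - [[0, 0, 0], 0, -1]
    - [[0, 0, 0], 0, -1]
    - [[0, 0, 0], 0, -1]
  squeeze: 50

```text
clock: 21.15
tcp_pos: [0.5094, -0.1135, 0.0927]
orientation: [0.0, -0.083, 0.997, -0.0]
force: [-2.2, 2.2, 5.2]
finger_gap: 0.0189
```

apply_moves:
  commands:
    - [[0, 0.002, 0], 0, -1]
    - [[0, 0.003, 0], 0, -1]
    - [[0, 0.003, 0], 0, -1]
    - [[0, 0.003, 0], 0, -1]
    - [[0, 0.003, 0], 0, -1]
    - [[0, 0.002, 0], 0, -1]
    - [[0, 0.001, 0], 0, -1]
    - [[0, 0, 0], 0, -1]
    - [[0, 0, 0], 0, -1]

```text
clock: 22.05
tcp_pos: [0.5067, -0.0973, 0.0928]
orientation: [0.0, -0.083, 0.997, -0.001]
force: [0.1, -9.0, 3.6]
finger_gap: 0.0186
```

```bash
python3 w.py w11
```

```text
22.05 [ 0.5067 -0.0973  0.0928] [ 0.1 -9.   3.6] 0.01857216821641003
```

View pics/w11.png

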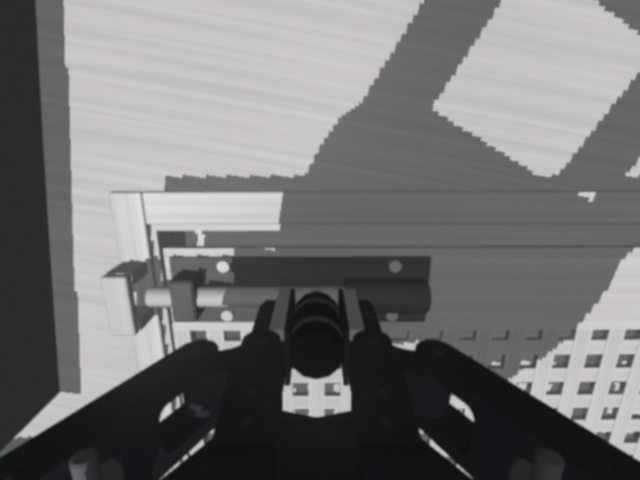

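The wrist picture shows the bolt end at (147,298), clear of the keeper at (120,295). Travel is 16.4 mm and the force 9 N, which fits the spring. I'll lift a little first and check.

apply_moves:
  commands:
    - [[-0.0008, 0, -0.0036], 0, -1]
    - [[-0.0009, 0, -0.0036], 0, -1]
    - [[-0.0019, 0, -0.0071], 0, -1]
    - [[-0.0021, 0, -0.0071], 0, -1]
    - [[0, 0, 0], 0, -1]

```text
clock: 22.6
tcp_pos: [0.5121, -0.0964, 0.1141]
orientation: [-0.0, -0.083, 0.997, -0.001]
force: [1.3, -9.5, -5.3]
finger_gap: 0.0188
```

apply_moves:
  commands:
    - [[-0.0024, 0, -0.007], 0, -1]
    - [[-0.0026, 0, -0.0069], 0, -1]
    - [[-0.0028, 0, -0.0068], 0, -1]
    - [[-0.003, 0, -0.0067], 0, -1]
    - [[-0.0032, 0, -0.0066], 0, -1]
    - [[-0.0035, 0, -0.0065], 0, -1]
    - [[-0.0037, 0, -0.0064], 0, -1]
    - [[-0.0039, 0, -0.0063], 0, -1]
    - [[-0.0041, 0, -0.0062], 0, -1]
    - [[0, 0, 0], 0, -1]

```text
clock: 23.6
tcp_pos: [0.5411, -0.0916, 0.1733]
orientation: [-0.0, -0.083, 0.997, -0.001]
force: [0.1, -9.5, -6.8]
finger_gap: 0.0183
```

```bash
python3 w.py w12;  python3 -c "
import cv2
from workcell import snapshot
a=snapshot('scene');cv2.imwrite('pics/s12.png',cv2.resize(a[140:320,150:390],None,fx=3.3,fy=3.3,interpolation=cv2.INTER_CUBIC))"
```

```text
23.6 [ 0.5411 -0.0916  0.1733] [ 0.1 -9.5 -6.8] 0.018341796547763557
```

View pics/s12.png

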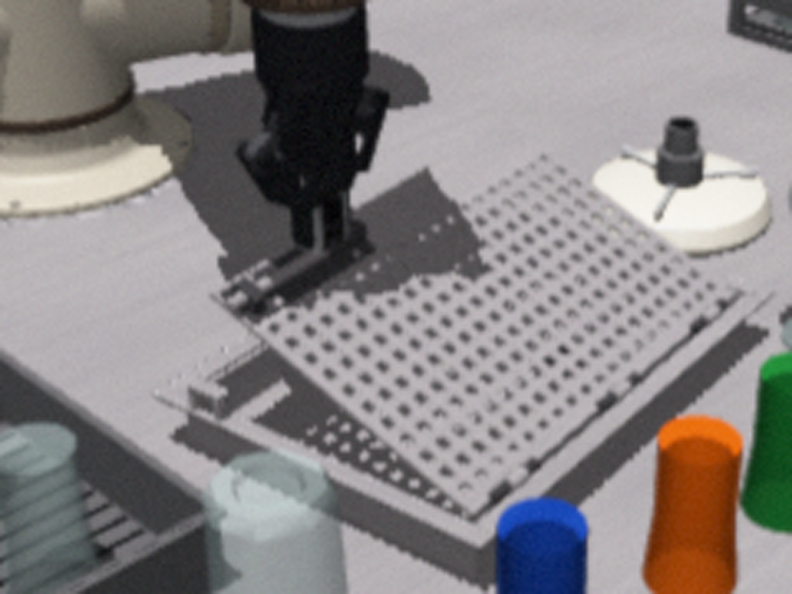

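View pics/w12.png

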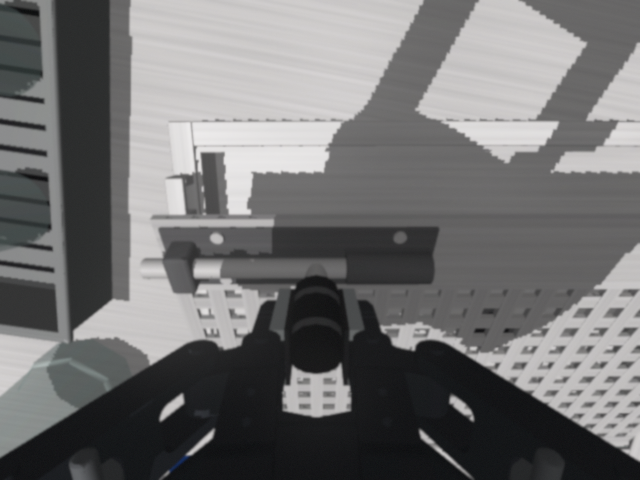

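apply_moves:
  commands:
    - [[-0.0043, 0, -0.006], 0, -1]
    - [[-0.0045, 0, -0.0059], 0, -1]
    - [[-0.0047, 0, -0.0057], 0, -1]
    - [[-0.0049, 0, -0.0056], 0, -1]
    - [[-0.005, 0, -0.0054], 0, -1]
    - [[-0.0052, 0, -0.0052], 0, -1]
    - [[-0.0054, 0, -0.0051], 0, -1]
    - [[-0.0055, 0, -0.0049], 0, -1]
    - [[-0.0057, 0, -0.0047], 0, -1]
    - [[-0.0059, 0, -0.0045], 0, -1]
    - [[-0.006, 0, -0.0043], 0, -1]
    - [[-0.0061, 0, -0.0041], 0, -1]

```text
clock: 24.9
tcp_pos: [0.603, -0.0812, 0.2341]
orientation: [-0.001, -0.082, 0.997, -0.001]
force: [-1.7, -9.3, -2.8]
finger_gap: 0.0184
```

apply_moves:
  commands:
    - [[0, 0, 0], 0, -1]
    - [[0, 0, 0], 0, -1]

```text
clock: 25.1
tcp_pos: [0.603, -0.0813, 0.234]
orientation: [-0.001, -0.082, 0.997, -0.001]
force: [-1.6, -9.9, -2.1]
finger_gap: 0.0185
```

```bash
python3 w.py w13;  python3 -c "
import cv2
from workcell import snapshot
a=snapshot('scene');cv2.imwrite('pics/s13f.png',a);cv2.imwrite('pics/s13.png',cv2.resize(a[120:320,150:390],None,fx=3,fy=3,interpolation=cv2.INTER_CUBIC))
cv2.imwrite('pics/t13.png',snapshot('top'))"
```

```text
25.1 [ 0.603  -0.0813  0.234 ] [-1.6 -9.9 -2.1] 0.018516204752707294
```

View pics/s13.png

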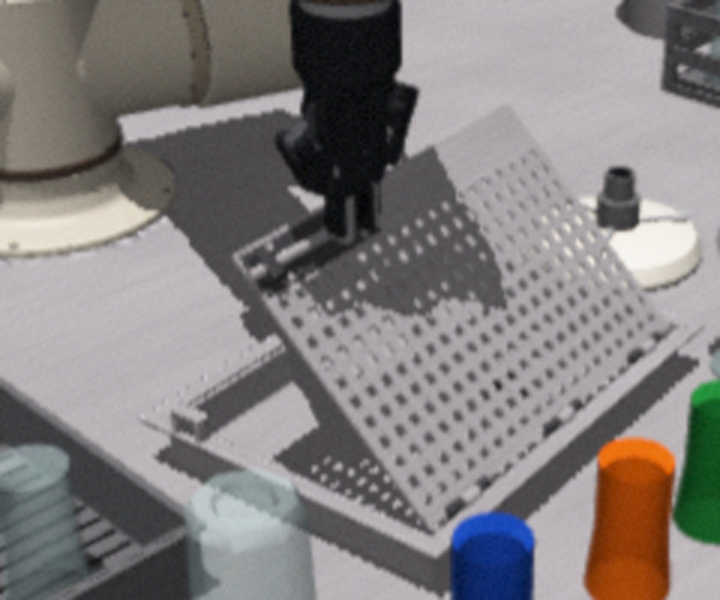

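View pics/w13.png

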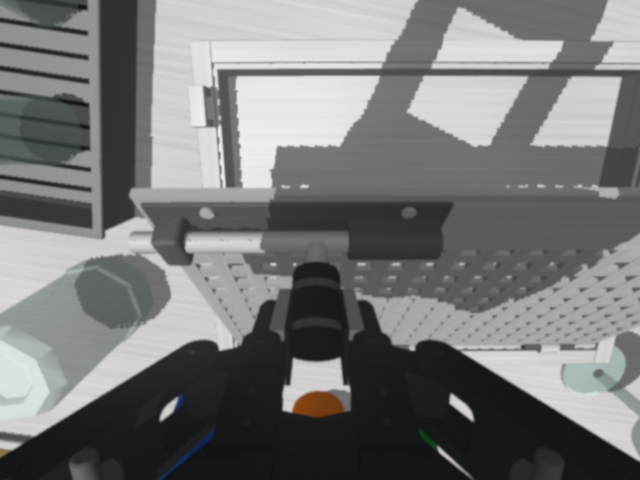

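View pics/s13f.png

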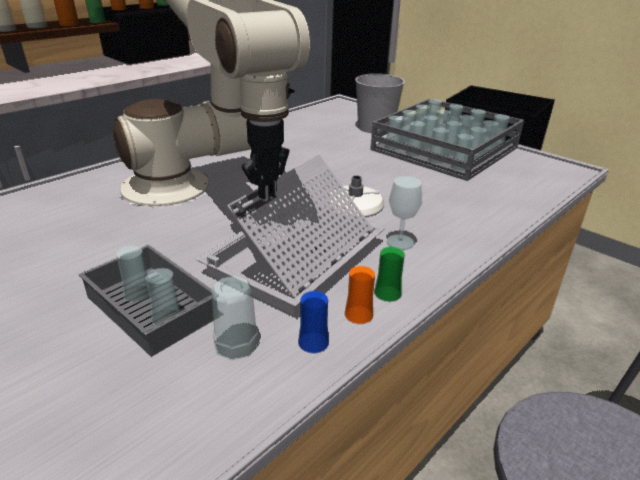

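```bash
python3 - <<'E'
import pickle
from h import *
s,c=pickle.load(open('pics/w13.pkl','rb'));S=get_calibration('scene')
y=np.radians(9.4);ex=np.array([np.cos(y),np.sin(y),0]);ey=np.array([-np.sin(y),np.cos(y),0]);C=np.array([.587,.0155,0])
p,e=tri(c,(133,190),S,(150+235/3,120+257/3))
d=p-C; t=np.array([d@ex,d@ey,p[2]]);print('corner tray',t,e,'angle',np.degrees(np.arctan2(t[2]-.044,.124-t[0])))
# plane x-y constraint: ray wrist cut with tray plane y=-175mm
for cam,px in((c,(133,190)),(S,(228.3,205.7)),(S,(317.7,155.7))):
    o,dd=ray(cam,*px); yy=.175 if px[0]==317.7 else -.175
    k=(yy-(o-C)@ey)/(dd@ey); q=o+k*dd; print('cut',(q-C)@ex,q[2],np.degrees(np.arctan2(q[2]-.045,.124-(q-C)@ex)))
d=s['tcp_pos']-C;g=np.array([d@ex,d@ey,s['tcp_pos'][2]-.003]);print('grasp',g,'ang',np.degrees(np.arctan2(g[2]-.043,.124-g[0])-np.arctan2(.047,.221)))
E
```

```text
corner tray [-0.04904548 -0.1730465   0.20864705] 0.00413881997057622 angle 43.575344970440675
cut -0.050427722285621805 0.20775968922444826 43.018127670436776
cut -0.044299360921952295 0.21054373941526372 44.5270775506668
cut -0.053824001097195276 0.20595437046977416 42.14928397194178
grasp [-3.67096189e-05 -9.80698127e-02  2.31003347e-01] ang 44.57864775542506
```

View pics/t13.png

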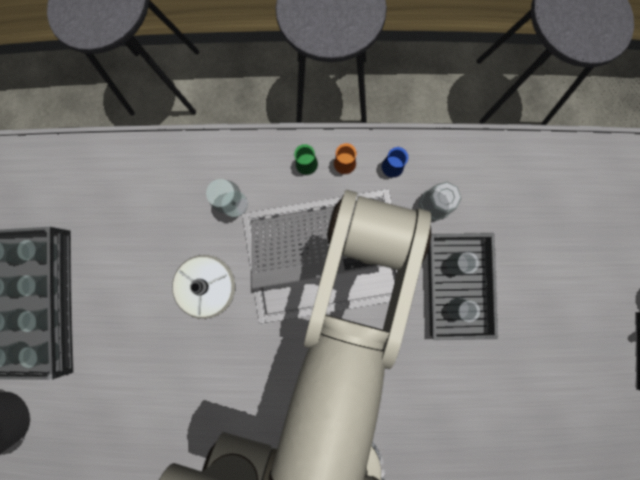

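apply_moves:
  commands:
    - [[-0.0017, 0, -0.001], 0, -1]
    - [[-0.0016, 0, -0.001], 0, -1]
    - [[0, 0, 0], 0, -1]
    - [[0, 0, 0], 0, -1]
    - [[0, 0, 0], 0, -1]

```text
clock: 25.75
tcp_pos: [0.6061, -0.0807, 0.236]
orientation: [-0.001, -0.083, 0.997, -0.001]
force: [-2.9, -9.4, -2.7]
finger_gap: 0.0185
```

apply_moves:
  commands:
    - [[0, 0, 0], 0, -1]
    - [[0, 0, 0], 0, -1]
    - [[0, 0, 0], 0, -1]
    - [[0, 0, 0], 0, -1]
    - [[0, 0, 0], 0, -1]
    - [[0, 0, 0], 0, -1]
    - [[0, 0, 0], 0, -1]
    - [[0, 0, 0], 0, -1]

```text
clock: 26.55
tcp_pos: [0.6061, -0.0807, 0.2361]
orientation: [-0.001, -0.082, 0.997, -0.001]
force: [-2.1, -8.0, -1.9]
finger_gap: 0.0189
```

```bash
python3 w.py w14; python3 - <<'E'
import cv2
a=cv2.imread('pics/w13.png');b=cv2.imread('pics/w14.png')
from workcell import snapshot
s=snapshot('scene');cv2.imwrite('pics/s14.png',cv2.resize(s[120:380,70:420],None,fx=2.2,fy=2.2,interpolation=cv2.INTER_CUBIC))
E
```

```text
26.55 [ 0.6061 -0.0807  0.2361] [-2.1 -8.  -1.9] 0.018949467606403727
```

View pics/s14.png

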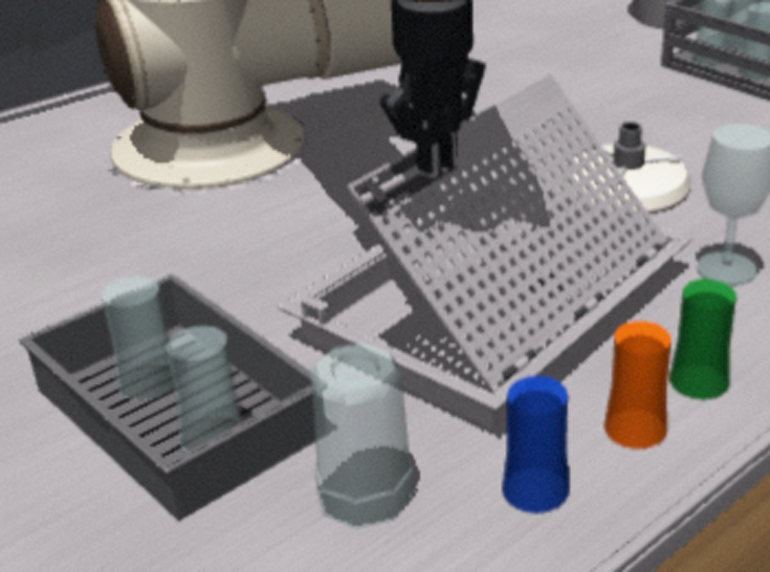

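View pics/w14.png

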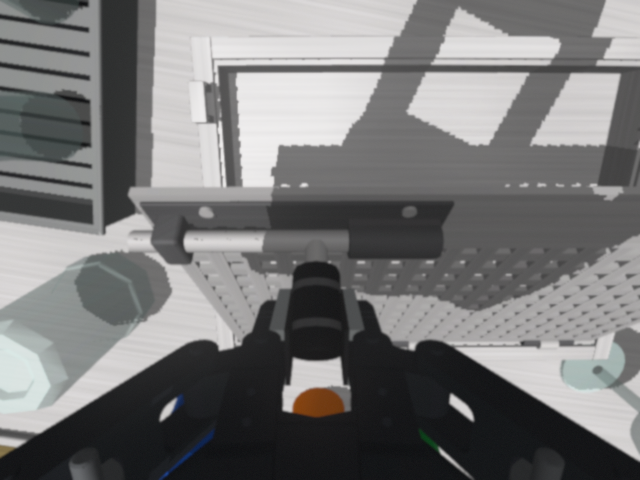

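The grate is held steady at about 45°: the pose didn't change over 0.8 s, and the knob sits between the pads at (317,310). Both glasses stand in the tote, and the rinser, goblet and mug have not moved. I'm handing the job in.

```bash
python3 -c "
from workcell import workorder
print(workorder.close_job())"
```

```text
the job is handed in; nothing more can be done
None
```

I stood both clear glasses upside down in the grey tote, then pulled the bolt clear, swung the grate up and handed the job in while still holding it by the knob. The clock read 26.6 s of the 64 s allowed.

- **Glasses:** the last pictures show both upright in the tote. I released each only after the force reading showed it resting on the tote floor.
- **Bolt:** it came out about 16.4 mm, beyond the 14 mm needed to clear the keeper. The pull was about 9 N, which fits the spring.
- **Grate angle:** it should be about 45°. Before the last 1° nudge, the gripper position gave 44.6°, but the camera readings of the grate's front corners ran from 42.1° to 44.5°. The nudge was meant to split that difference; I did not measure the corners again afterwards.
- **Holding:** the arm's pose stayed steady over the last 0.8 s. The grate pulled on it by only 2–3 N, plus 8–10 N from the bolt spring.
- **Bystanders:** the last pictures show the rinser, goblet, mug and coloured glasses where they were at the start. I judged this by eye.

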